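# Set the still's heater to full and start it

## Task

Get the still heating: with the fingertips, push the slide lever on the heater's control box out of off, on past its first click-stop, and fully home against its second stop at the far end of the slot. Then press the start button (the larger of the two round buttons on the other box) fully down and let it come back up. Only push and press: do not pinch the lever, leave the small stop button alone, do not press start before the lever is fully home, and leave the glassware and other things around the boxes where they are.

Things in the scene. Friction and masses are not known exactly. Their poses are not given: they have to be found in the camera images.
- controller: heater's control box, grey, aluminium top, 120 (x) x 170 (y) x 60 mm high, fixed, left or right of the button box, at some yaw. Origin: centre of its underside. The lever's slot runs along its y axis in the middle of its top: off is the -y end (short bar printed beside it), the first stop 2 mm to -y of the middle (one dot), the second stop the +y end (two dots).
- lever_top (a point): centre of the top of the lever's black thumb tab, 42 mm above the box's top; axes as the box. The tab is 26 mm wide (box x; 29 in its +y half), 16 mm thick (box y, 8 mm either side of this point) and reaches from 6 to 42 mm above the box's top (its +y half 4 mm lower). Push on its flat -y face. The top around it is flat and clear.
- lever_full (a point): the point, fixed to the box, where lever_top is when the lever stands at its second stop
- heat_lever (a joint): lever position in m, growing to the box's +y: 0 to 0.008 off (starts there), 0.033 first click-stop, 0.070 second stop (hard end). Moves straight, about 2 N when free; a sprung ball is pushed over ribs near 0.019 and 0.035 (before and after the first stop) and 0.057 (before the second), each about 11 N over a few mm. Between ribs it stays where it is left.
- station: the button box, plastic, 100 (x) x 150 (y) x 40 mm high with an aluminium top, fixed to the bench. Origin: centre of its underside. It carries two round white buttons in black housings along its own y axis.
- start_top (a point): centre of the top of the start button, the larger one (34 mm diameter), 36 mm to the +y side of the box's middle; moves with the button; z up
- start (a joint): start button travel in m: 0 is up, 0.006 fully down; a spring returns it, fully down takes 5 N
- stop_top (a point): centre of the top of the stop button, the smaller one (18 mm diameter), 40 mm to the -y side of the box's middle: leave alone
- stop (a joint): stop button travel in m: 0 is up, 0.006 fully down
- beaker: bystander: open glass beaker, 70 mm diameter, 85 mm high, loose; origin: centre of its underside
- bottle: bystander: amber bottle with a black cap, 52 mm diameter, 105 mm high, loose; origin: centre of its underside
- cork_ring: bystander: cork flask ring, 72 mm outside diameter, 24 mm high, loose; origin: centre of its underside
- clamp: bystander: steel boss clamp with two wing screws, about 45 x 80 x 26 mm, loose; origin: centre of its underside
There are look-alikes about, which are no part of the job. Several things have the shape of the controller; the one meant has the colours described above. Several things have the shape of the station; the one meant has the colours described above.

How it is judged:
By the outcome, as a careful person would: the job done as asked, in the order asked, and still so for the second after the job is handed in, with the robot touching nothing.
It also fails if it takes over 48 s, if anything falls off the work surface, if the arm or the gripper's body presses on something with over 40 N, if the wrist force passes 120 N, or if a joint passes its speed limit or range.

## Robot

A 6-joint arm with a two-finger parallel gripper is mounted at the origin on the work surface. World frame = base frame: x ahead of the robot, y to its left, z up, the work surface at z = 0. Lengths are in m, angles in rad, forces in N, time in s.
With the tool pointing down it reaches from about 0.35 to 0.85 m from the base axis. Payload 8.1 kg.
Tool frame: the origin (TCP) lies on the mounting face of the last link; the fingertips stand 186 mm ahead of it and the grasp point (between the pads) lies 167 mm ahead of it; z points along the fingers, y is the line along which they close (so a half turn about z gives the same grasp; the last joint's range is limited). The gripper opens to 93 mm and grips with 3 to 60 N. Pads are 15 mm wide; open, the fingers measure 128 mm over their backs; the gripper's body (75 mm by 188 mm) begins 65 mm behind the grasp point.
Start: joints at [-1.427, 0.13, 1.488, -0, 1.523, -0.085], TCP at [0.136, -0.584, 0.405] pointing down, gripper open.
Joint ranges: [-2.96, 2.96], [-0.89, 2.26], [0.02, 2.5], [-1.34, 4.48], [0, 2.73], [-2.66, 2.66]. Speed limits (rad/s): [2.39, 2.39, 2.79, 3.14, 3.14, 3.14].

## Interface

Orientations are given as a rotation vector (axis times angle).
In Python, from plant import read_state, read_camera, camera_params, close_job gives the robot as it stands. The module is installed in compiled form; this text tells all that it offers.
- The arm moves only by the tool servo_tool, never from a script. Its argument "increments" is a list of rows, each an object with "slide": the shift along the tool's x, y, z in mm, a list of three; "dr": the turn, a rotation vector about the tool's x, y, z in rad, a list of three; "jaw": the closure, from 0 (fully open) to 1 (shut). In form: [{"slide": [x, y, z], "dr": [ax, ay, az], "jaw": jaw}, ...]. A call has 1 to 20 rows; each row is the pose to reach, as a shift and turn from the pose commanded when the call began, along the tool's axes at that moment; what a row does not reach only later rows make up. A row lasts 1/10 s, in which the tool goes at most 50 mm and 8.59 degrees, less where a joint would pass 70% of its speed; a pose out of reach is approached as far as the arm can. A call with a gripper value outside its range is refused whole. The fingers move at their own pace and stop on an object; "force" is the grip in N (left out, the last holds). Time passes only in rows, so rows that repeat a pose let the fingers close. It gives the time, the measured TCP pose, the force, the opening and the grip force at its end, in the units of the state.
- read_state(): the state, without advancing time (a new reading comes with each control period).
- read_camera(name): name is "side" or "top"; returns (picture, depth): 480x640x3 uint8, red, green, blue; 480x640 float32, m along the optical axis (not along the pixel's ray), 0 where there is no reading.
- camera_params(name): a dict with "fx", "fy", "cx", "cy" (pixels), "rvec" (rotation vector, rad) and "tvec" (3), from world to camera coordinates, as OpenCV has them. Camera axes: x right, y down, z forward; pixel columns grow to the right and rows downward; lengths in m; the calibration is good to about 2 mm. A picture is of the moment at which its call begins. camera_params takes no time and is no camera call.
- close_job(): hands the job in; it is judged then, once.
The state is a dict: "t": time; "q": joint angles; "dq": joint speeds; "joint_torque": joint torques, N m; "tool_pos": TCP position; "orientation": TCP orientation; "force": force on the tool from outside, world axes, zero at the start; "wrist_torque": the same for the moment, N m; "opening": finger opening in m; "gripper_force": force on a finger pad.
Only numpy, scipy, OpenCV 4.12 (cv2) and the standard library are available. Lean on these libraries where they do the work, as an engineer would, in place of code of your own. Each camera call takes 0.05 s, during which the arm holds its last target. There are 200 camera calls.

## Working session

There is one attempt and no reset: what is moved stays moved. The work goes in short steps, Python scripts to look and compute and a tool call to move; the robot and the scene stay as the last step left them, time stands still between calls to the robot, and variables do not carry over. Pictures are saved under pics/ and viewed, at most 10 in all, crops included, and the job is handed in when it is done.

Besides the shell and the picture viewer there is one more tool, called after "Call:" as name([rows], argument=value, ...), one row to a line, values as JSON. servo_tool: Moves the arm, as the interface text tells. Its arguments: {"type":"object","properties":{"increments":{"type":"array"},"force":{"type":"number"}},"required":["increments"]}

```bash
mkdir -p pics; cat > h.py <<'E'
import numpy as np, cv2
from plant import *
def grab(n):
    im,d=read_camera(n); np.savez(f'{n}.npz',im=im,d=d); return im,d
def world(n,u,v,z=None):
    """pixel -> world, by depth, or on the plane z"""
    p=camera_params(n); R=cv2.Rodrigues(np.array(p['rvec'],float))[0]; t=np.array(p['tvec'],float).ravel()
    r=R.T@np.array([(u-p['cx'])/p['fx'],(v-p['cy'])/p['fy'],1]); c=-R.T@t
    s=(z-c[2])/r[2] if z is not None else np.load(f'{n}.npz')['d'][int(round(v)),int(round(u))]
    return c+s*r
def pix(n,P):
    p=camera_params(n); R=cv2.Rodrigues(np.array(p['rvec'],float))[0]; t=np.array(p['tvec'],float).ravel()
    c=R@np.array(P)+t; return p['fx']*c[0]/c[2]+p['cx'],p['fy']*c[1]/c[2]+p['cy']
E
python3 - <<'E'
from h import *
for n in('top','side'):
    im,d=grab(n); cv2.imwrite(f'pics/{n}0.png',im[...,::-1])
s=read_state(); print(s['t'],s['tool_pos'],s['orientation'],s['force'],s['opening'])
E
```

```text
0.1 [ 0.13609042 -0.58416397  0.40380847] [-3.11945184e+00 -3.58415675e-01  4.99844410e-05] [ 0.34680407 -0.40308618  0.31849095] 0.0926497694901927
```

View pics/top0.png

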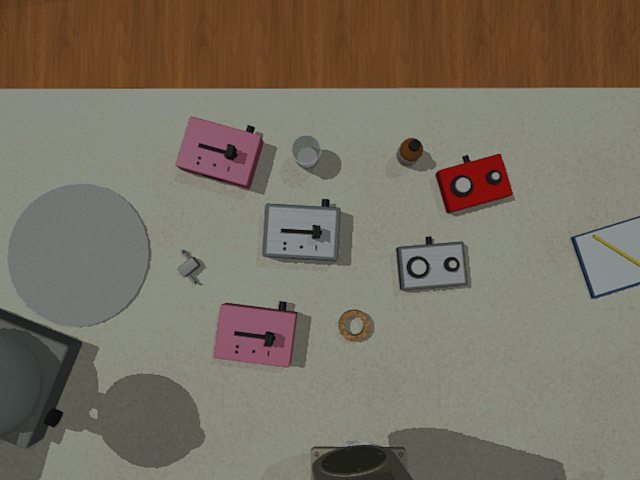

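View pics/side0.png

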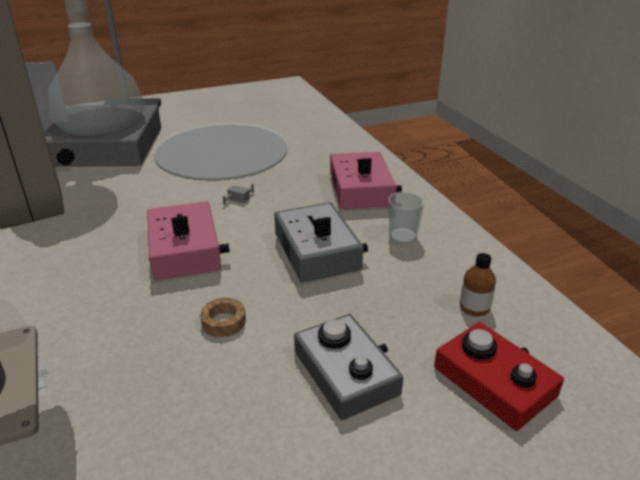

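The top view shows the grey controller at (302,232), with the lever tab near (317,232), off at the right end and the dots to the left. The grey station is at (432,266), with start at (418,267) and stop at (452,265). The pink and red boxes are look-alikes.

```bash
python3 - <<'E'
from h import *
im=np.load('top.npz')['im']
c=im[190:305,250:480]; c=cv2.resize(c,None,fx=3.47,fy=3.47,interpolation=cv2.INTER_CUBIC); cv2.imwrite('pics/crop1.png',c[...,::-1])
print(pix('top',[0,0,0]),pix('top',read_state()['tool_pos']), world('top',302,232),world('top',418,267),world('top',317,232),world('top',452,265))
E
```

```text
(np.float64(358.13745927926), np.float64(493.85467011172204)) (np.float64(773.9171041689433), np.float64(526.7452569280638)) [0.59514783 0.12762086 0.06316295] [ 0.51767993 -0.12996244  0.06161944] [0.59217845 0.0935438  0.10380821] [ 0.52222782 -0.20547177  0.06085046]
```

View pics/crop1.png

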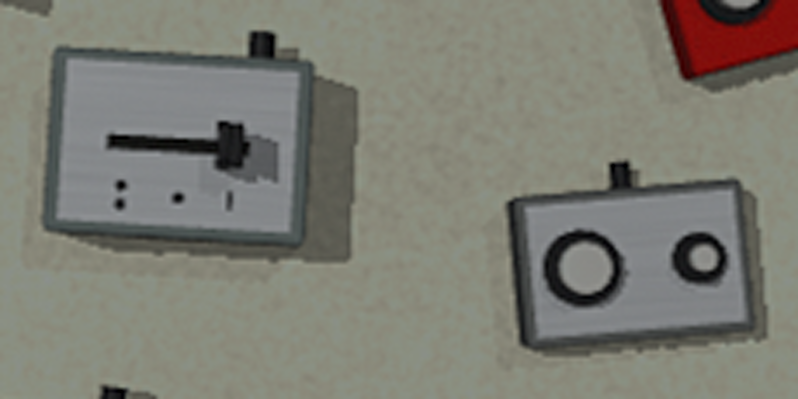

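The crop shows the controller top's corners at about (56,48), (313,63), (303,243) and (44,229), with the tab at (232,145). The station top's corners are at about (512,200), (740,181), (755,330) and (525,347), start at (583,267) and stop at (703,257).

```bash
python3 - <<'E'
from h import *
st=read_state(); TR=cv2.Rodrigues(np.array(st['orientation']))[0]
def full(u,v): return 250+(u+.5)/3.47-.5,190+(v+.5)/3.47-.5
def box(cs,z):
    P=np.array([world('top',*full(*c),z=z) for c in cs]); return P
for nm,cs,z in(('ctl',[(56,48),(313,63),(303,243),(44,229)],.06),('st',[(512,200),(740,181),(755,330),(525,347)],.04)):
    P=box(cs,z); e=(P[0]-P[1]+P[3]-P[2])[:2]; 
    print(nm,P.mean(0).round(4),'yaw of +y from world y',np.arctan2(-e[0],e[1]),np.linalg.norm(P[0]-P[1]),np.linalg.norm(P[1]-P[2]))
a,b=world('top',*full(108,141),z=.06),world('top',*full(232,145),z=.102); print('slot +y end',a,'tab',b)
s,t=world('top',*full(583,267),z=.06),world('top',*full(703,257),z=.058);print('start',s,'stop',t,'yaw',np.arctan2(-(s-t)[0],(s-t)[1]))
# clouds
for n in('top','side'):
    d=np.load(n+'.npz')['d']; p=camera_params(n);R=cv2.Rodrigues(np.array(p['rvec'],float))[0];tv=np.array(p['tvec']).ravel()
    v,u=np.mgrid[:480,:640]; C=np.stack([(u-p['cx'])/p['fx']*d,(v-p['cy'])/p['fy']*d,d],-1); W=(C-tv)@R
    k=(d>0)&(np.hypot(W[...,0]-.592,W[...,1]-.095)<.04)&(W[...,2]>.07); Q=W[k]; print(n,'tab n',len(Q),Q.min(0),Q.max(0),np.median(Q,0)); print('  hi',W[k&(W[...,2]>.098)].mean(0), W[k&(W[...,2]>.098)].min(0),W[k&(W[...,2]>.098)].max(0))
    for nm,(x,y),z in(('ctl',(.595,.125),.06),('st',(.52,-.17),.04)):
        k=(d>0)&(np.hypot(W[...,0]-x,W[...,1]-y)<.12)&(abs(W[...,2]-z)<.005); Q=W[k]
        r=cv2.minAreaRect(Q[:,:2].astype(np.float32)); print(n,nm,len(Q),r,np.median(Q[:,2]))
    k=(d>0)&(np.hypot(W[...,0]-s[0],W[...,1]-s[1])<.012);print(n,'startz',np.median(W[k][:,2]))
print(st['q'],TR.round(3))
E
```

```text
ctl [0.5963 0.1296 0.06  ] yaw of +y from world y -0.055328169355616436 0.16636939248890315 0.11628046730447511
st [ 0.5205 -0.1658  0.04  ] yaw of +y from world y 0.07992371333174837 0.1493814110665828 0.09732691853939249
slot +y end [0.59919562 0.17526713 0.06      ] tab [0.59353686 0.09464341 0.102     ]
start [ 0.51859418 -0.1295137   0.06      ] stop [ 0.52512058 -0.20677424  0.058     ] yaw 0.0842724961276838
top tab n 106 [0.57998312 0.08924111 0.07086255] [0.60822306 0.10668203 0.1064563 ] [0.59242279 0.09790998 0.09947505]
  hi [0.5929627  0.0949859  0.10156722] [0.58133001 0.08924111 0.09816953] [0.60524424 0.10441954 0.1064563 ]
top ctl 3838 ((0.5960003137588501, 0.1310604065656662), (0.16984501481056213, 0.11980794370174408), 86.6155776977539) 0.060478765399323696
top st 2276 ((0.5206618905067444, -0.16611912846565247), (0.09974682331085205, 0.15057937800884247), 4.874873161315918) 0.04046841392898921
top startz 0.06240929331804119
side tab n 312 [0.57994319 0.08408009 0.0700573 ] [0.60809626 0.10662903 0.10505242] [0.59207464 0.08889882 0.08853885]
  hi [0.59439788 0.09083418 0.10122237] [0.58084554 0.08408009 0.09816723] [0.60744013 0.10390079 0.10505242]
side ctl 3001 ((0.5968181490898132, 0.1288653165102005), (0.17375057935714722, 0.12088809162378311), 86.5665054321289) 0.06083769240380612
side st 4255 ((0.5214154720306396, -0.16729149222373962), (0.10083195567131042, 0.1522287130355835), 4.771729469299316) 0.040664062895793524
side startz 0.06250436575727174
[-1.42738233e+00  1.31088911e-01  1.48913700e+00  1.51353805e-05
  1.52298487e+00 -8.53774900e-02] [[ 0.974  0.227 -0.   ]
 [ 0.227 -0.974  0.002]
 [ 0.    -0.002 -1.   ]]
```

Call:
servo_tool([
  {"slide":[37,-33,0],"dr":[0,0,-0.08],"jaw":1},
  {"slide":[74,-66,0],"dr":[0,0,-0.16],"jaw":1},
  {"slide":[111,-98,0],"dr":[0,0,-0.24],"jaw":1},
  {"slide":[148,-131,0],"dr":[0,0,-0.32],"jaw":1},
  {"slide":[185,-164,0],"dr":[0,0,-0.4],"jaw":1},
  {"slide":[222,-197,0],"dr":[0,0,-0.48],"jaw":1},
  {"slide":[259,-230,0],"dr":[0,0,-0.56],"jaw":1},
  {"slide":[296,-262,0],"dr":[0,0,-0.64],"jaw":1},
  {"slide":[333,-295,0],"dr":[0,0,-0.72],"jaw":1},
  {"slide":[370,-328,0],"dr":[0,0,-0.8],"jaw":1},
  {"slide":[407,-361,0],"dr":[0,0,-0.88],"jaw":1},
  {"slide":[444,-394,0],"dr":[0,0,-0.96],"jaw":1},
  {"slide":[481,-426,0],"dr":[0,0,-1.04],"jaw":1},
  {"slide":[518,-459,0],"dr":[0,0,-1.12],"jaw":1},
  {"slide":[555,-492,0],"dr":[0,0,-1.2],"jaw":1},
  {"slide":[591,-524,0],"dr":[0,0,-1.283],"jaw":1},
  {"slide":[591,-524,0],"dr":[0,0,-1.283],"jaw":1},
  {"slide":[591,-524,0],"dr":[0,0,-1.283],"jaw":1},
  {"slide":[591,-524,0],"dr":[0,0,-1.283],"jaw":1},
  {"slide":[591,-524,0],"dr":[0,0,-1.283],"jaw":1},
], force=20)

```text
t: 2.1
tool_pos: [0.5924, 0.0588, 0.405]
orientation: [2.288, 2.152, 0.0]
force: [-0.3, -0.1, 0.6]
opening: 0.0008
gripper_force: 0.0
```

Call:
servo_tool([
  {"slide":[0,0,30],"dr":[0,0,0],"jaw":1},
  {"slide":[0,0,60],"dr":[0,0,0],"jaw":1},
  {"slide":[0,0,90],"dr":[0,0,0],"jaw":1},
  {"slide":[0,0,120],"dr":[0,0,0],"jaw":1},
  {"slide":[0,0,145],"dr":[0,0,0],"jaw":1},
  {"slide":[0,0,145],"dr":[0,0,0],"jaw":1},
])

```text
t: 2.7
tool_pos: [0.5906, 0.0588, 0.2558]
orientation: [-2.285, -2.15, 0.008]
force: [-1.1, -0.0, 0.2]
opening: 0.0006
gripper_force: 0.0
```

```bash
python3 - <<'E'
from h import *
im,d=grab('side'); c=im[140:290,230:430]; cv2.imwrite('pics/side1.png',cv2.resize(c,None,fx=4,fy=4,interpolation=cv2.INTER_CUBIC)[...,::-1])
s=read_state(); print(s['t'],s['tool_pos'],s['force'])
E
```

```text
2.75 [0.59168268 0.05895613 0.2584128 ] [ 0.48618701 -0.67324735 -0.04116784]
```

View pics/side1.png

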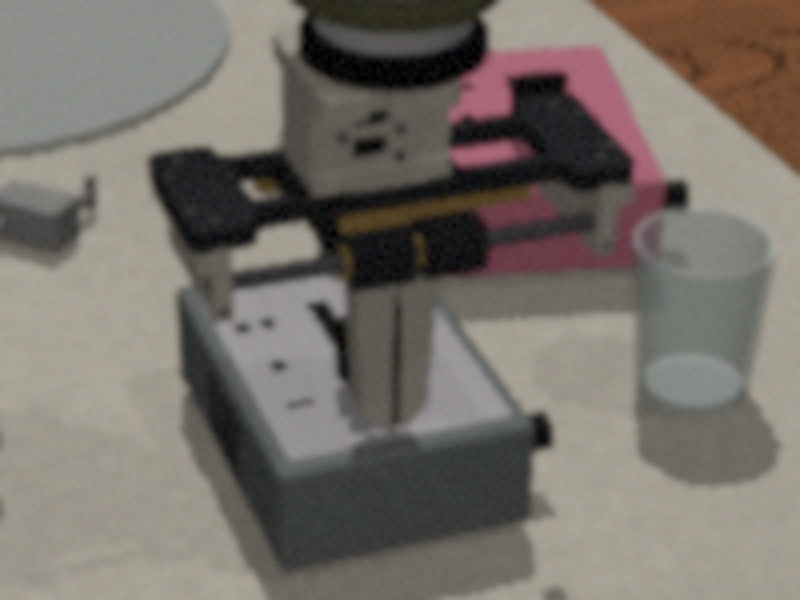

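The closed fingertips stand just clear of the box top, in front of the tab's -y face and centred on it. Next I push.

Call:
servo_tool([
  {"slide":[8,0,0],"dr":[0,0,0],"jaw":1},
  {"slide":[14,0,0],"dr":[0,0,0],"jaw":1},
  {"slide":[18,0,0],"dr":[0,0,0],"jaw":1},
  {"slide":[22,0,0],"dr":[0,0,0],"jaw":1},
  {"slide":[26,0,0],"dr":[0,0,0],"jaw":1},
  {"slide":[30,0,0],"dr":[0,0,0],"jaw":1},
  {"slide":[34,0,0],"dr":[0,0,0],"jaw":1},
  {"slide":[38,0,0],"dr":[0,0,0],"jaw":1},
  {"slide":[42,0,0],"dr":[0,0,0],"jaw":1},
  {"slide":[46,0,0],"dr":[0,0,0],"jaw":1},
  {"slide":[50,0,0],"dr":[0,0,0],"jaw":1},
  {"slide":[54,0,0],"dr":[0,0,0],"jaw":1},
  {"slide":[58,0,0],"dr":[0,0,0],"jaw":1},
  {"slide":[62,0,0],"dr":[0,0,0],"jaw":1},
  {"slide":[66,0,0],"dr":[0,0,0],"jaw":1},
  {"slide":[70,0,0],"dr":[0,0,0],"jaw":1},
  {"slide":[74,0,0],"dr":[0,0,0],"jaw":1},
  {"slide":[78,0,0],"dr":[0,0,0],"jaw":1},
  {"slide":[82,0,0],"dr":[0,0,0],"jaw":1},
  {"slide":[84,0,0],"dr":[0,0,0],"jaw":1},
])

```text
t: 4.75
tool_pos: [0.5978, 0.144, 0.2597]
orientation: [2.286, 2.155, -0.001]
force: [-0.6, -2.5, 1.0]
opening: 0.0003
gripper_force: 1.0
```

Call:
servo_tool([
  {"slide":[1,0,0],"dr":[0,0,0],"jaw":1},
  {"slide":[2,0,0],"dr":[0,0,0],"jaw":1},
  {"slide":[3,0,0],"dr":[0,0,0],"jaw":1},
  {"slide":[3,0,0],"dr":[0,0,0],"jaw":1},
])

```text
t: 5.15
tool_pos: [0.5979, 0.1471, 0.2597]
orientation: [-2.286, -2.155, -0.0]
force: [0.0, 0.6, 0.4]
opening: 0.0005
gripper_force: 0.0
```

Call:
servo_tool([
  {"slide":[1,0,0],"dr":[0,0,0],"jaw":1},
  {"slide":[2,0,0],"dr":[0,0,0],"jaw":1},
  {"slide":[2,0,0],"dr":[0,0,0],"jaw":1},
])

```text
t: 5.45
tool_pos: [0.598, 0.148, 0.2596]
orientation: [2.286, 2.154, -0.003]
force: [-1.2, -6.4, 2.1]
opening: 0.0001
gripper_force: 3.2
```

Call:
servo_tool([
  {"slide":[1,0,0],"dr":[0,0,0],"jaw":1},
  {"slide":[1,0,0],"dr":[0,0,0],"jaw":1},
])

```text
t: 5.65
tool_pos: [0.5981, 0.1484, 0.2597]
orientation: [2.285, 2.153, -0.004]
force: [-1.9, -10.4, 2.4]
opening: 0.0007
gripper_force: 5.1
```

Call:
servo_tool([
  {"slide":[1,0,0],"dr":[0,0,0],"jaw":1},
  {"slide":[2,0,0],"dr":[0,0,0],"jaw":1},
  {"slide":[3,0,0],"dr":[0,0,0],"jaw":1},
  {"slide":[3,0,0],"dr":[0,0,0],"jaw":1},
])

```text
t: 6.05
tool_pos: [0.5983, 0.1494, 0.2597]
orientation: [2.285, 2.151, -0.01]
force: [-5.0, -20.5, 7.1]
opening: 0.0008
gripper_force: 10.8
```

Call:
servo_tool([
  {"slide":[1,0,0],"dr":[0,0,0],"jaw":1},
  {"slide":[2,0,0],"dr":[0,0,0],"jaw":1},
  {"slide":[2,0,0],"dr":[0,0,0],"jaw":1},
])

```text
t: 6.35
tool_pos: [0.5984, 0.15, 0.2598]
orientation: [2.285, 2.149, -0.013]
force: [-5.5, -29.2, 8.1]
opening: 0.0008
gripper_force: 14.6
```

29 N with almost no motion means the lever is on its hard end. I back off, rise and check.

Call:
servo_tool([
  {"slide":[-8,0,0],"dr":[0,0,0],"jaw":1},
  {"slide":[-20,0,0],"dr":[0,0,0],"jaw":1},
  {"slide":[-35,0,0],"dr":[0,0,0],"jaw":1},
  {"slide":[-35,0,-20],"dr":[0,0,0],"jaw":1},
  {"slide":[-35,0,-60],"dr":[0,0,0],"jaw":1},
  {"slide":[-70,0,-100],"dr":[0,0,0],"jaw":1},
  {"slide":[-120,0,-100],"dr":[0,0,0],"jaw":1},
  {"slide":[-165,0,-100],"dr":[0,0,0],"jaw":1},
  {"slide":[-165,0,-100],"dr":[0,0,0],"jaw":1},
])

```text
t: 7.25
tool_pos: [0.5884, -0.0152, 0.3604]
orientation: [2.29, 2.148, -0.001]
force: [0.4, -0.0, 0.1]
opening: 0.0003
gripper_force: 0.0
```

```bash
python3 - <<'E'
from h import *
im,d=grab('top'); c=im[190:305,250:480]; cv2.imwrite('pics/crop2.png',cv2.resize(c,None,fx=3.47,fy=3.47,interpolation=cv2.INTER_CUBIC)[...,::-1])
a,e=grab('side')
for n in('top','side'):
    d=np.load(n+'.npz')['d']; p=camera_params(n);R=cv2.Rodrigues(np.array(p['rvec'],float))[0];tv=np.array(p['tvec']).ravel()
    v,u=np.mgrid[:480,:640]; C=np.stack([(u-p['cx'])/p['fx']*d,(v-p['cy'])/p['fy']*d,d],-1); W=(C-tv)@R
    k=(d>0)&(abs(W[...,0]-.598)<.03)&(abs(W[...,1]-.15)<.06)&(W[...,2]>.07)&(W[...,2]<.12); Q=W[k]; H=W[k&(W[...,2]>.098)]
    print(n,len(Q),Q.min(0),Q.max(0),'hi',H.mean(0),H.min(0),H.max(0))
s=read_state(); print(s['t'],s['tool_pos'],s['orientation'],s['force'],s['q'])
E
```

```text
top 117 [0.5838086  0.15734776 0.07149238] [0.61242363 0.17610901 0.10615277] hi [0.59787518 0.16475819 0.10135544] [0.5838086  0.15792121 0.0980046 ] [0.61199872 0.17353315 0.10615277]
side 277 [0.58339902 0.15236499 0.07013384] [0.61085809 0.17778241 0.10439258] hi [0.59819992 0.15978979 0.10140134] [0.58557658 0.1548484  0.09803484] [0.61085809 0.17085448 0.10439258]
7.35 [ 0.58850541 -0.01130578  0.35975921] [-2.28870520e+00 -2.15169406e+00 -8.07092329e-04] [0.27984514 0.63452359 0.5060409 ] [-1.06485580e-01  1.24151652e-01  1.57742726e+00  5.65212823e-04
  1.43987750e+00 -4.48677210e-02]
```

View pics/crop2.png

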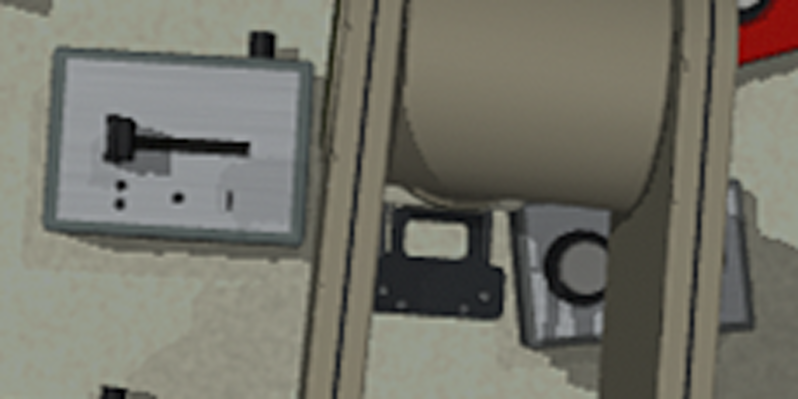

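The tab has moved 69.8 mm to the two-dot end at (120,138) in the crop, so the lever is fully home. Next is the start button.

Call:
servo_tool([
  {"slide":[-30,-16,0],"dr":[0,0,0],"jaw":1},
  {"slide":[-60,-32,0],"dr":[0,0,0],"jaw":1},
  {"slide":[-90,-48,0],"dr":[0,0,0],"jaw":1},
  {"slide":[-120,-63,0],"dr":[0,0,0],"jaw":1},
  {"slide":[-120,-63,30],"dr":[0,0,0],"jaw":1},
  {"slide":[-120,-63,60],"dr":[0,0,0],"jaw":1},
  {"slide":[-120,-63,85],"dr":[0,0,0],"jaw":1},
  {"slide":[-120,-63,93],"dr":[0,0,0],"jaw":1},
  {"slide":[-120,-63,93],"dr":[0,0,0],"jaw":1},
  {"slide":[-120,-63,93],"dr":[0,0,0],"jaw":1},
  {"slide":[-120,-63,93],"dr":[0,0,0],"jaw":1},
])

```text
t: 8.45
tool_pos: [0.5196, -0.1258, 0.2686]
orientation: [2.284, 2.154, 0.002]
force: [0.2, 0.6, 0.0]
opening: 0.0007
gripper_force: 0.0
```

```bash
python3 - <<'E'
from h import *
im,d=grab('side'); c=im[260:410,270:470]; cv2.imwrite('pics/side2.png',cv2.resize(c,None,fx=4,fy=4,interpolation=cv2.INTER_CUBIC)[...,::-1])
s=read_state(); print(s['t'],s['tool_pos'],s['force'])
E
```

```text
8.5 [ 0.51954777 -0.12594509  0.26846302] [ 0.01255891 -0.579208    0.59058316]
```

View pics/side2.png

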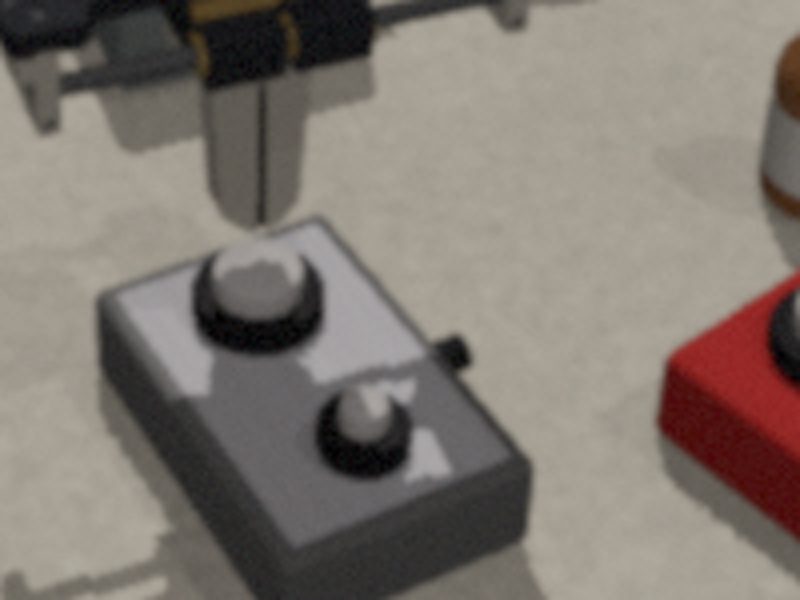

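The closed fingertips hang about 20 mm above the start button at (258,275) in the crop, well clear of stop at (365,410). I shift 4.5 mm and press.

Call:
servo_tool([
  {"slide":[-4.5,-1.5,0],"dr":[0,0,0],"jaw":1},
  {"slide":[-4.5,-1.5,6],"dr":[0,0,0],"jaw":1},
  {"slide":[-4.5,-1.5,12],"dr":[0,0,0],"jaw":1},
  {"slide":[-4.5,-1.5,16],"dr":[0,0,0],"jaw":1},
  {"slide":[-4.5,-1.5,19],"dr":[0,0,0],"jaw":1},
  {"slide":[-4.5,-1.5,22],"dr":[0,0,0],"jaw":1},
  {"slide":[-4.5,-1.5,24],"dr":[0,0,0],"jaw":1},
  {"slide":[-4.5,-1.5,26],"dr":[0,0,0],"jaw":1},
  {"slide":[-4.5,-1.5,26],"dr":[0,0,0],"jaw":1},
])

```text
t: 9.4
tool_pos: [0.5169, -0.1303, 0.2422]
orientation: [-2.285, -2.155, 0.001]
force: [-10.6, 3.1, 17.5]
opening: 0.0002
gripper_force: 8.6
```

Call:
servo_tool([
  {"slide":[0,0,1],"dr":[0,0,0],"jaw":1},
  {"slide":[0,0,1.5],"dr":[0,0,0],"jaw":1},
  {"slide":[0,0,1.5],"dr":[0,0,0],"jaw":1},
])

```text
t: 9.7
tool_pos: [0.517, -0.1303, 0.2419]
orientation: [-2.285, -2.155, 0.001]
force: [-17.5, 4.1, 29.8]
opening: 0.0003
gripper_force: 14.5
```

Call:
servo_tool([
  {"slide":[0,0,-4],"dr":[0,0,0],"jaw":1},
  {"slide":[0,0,-10],"dr":[0,0,0],"jaw":1},
  {"slide":[0,0,-30],"dr":[0,0,0],"jaw":1},
  {"slide":[0,0,-60],"dr":[0,0,0],"jaw":1},
  {"slide":[0,0,-100],"dr":[0,0,0],"jaw":1},
  {"slide":[0,0,-130],"dr":[0,0,0],"jaw":1},
  {"slide":[-40,0,-130],"dr":[0,0,0],"jaw":1},
  {"slide":[-80,0,-130],"dr":[0,0,0],"jaw":1},
  {"slide":[-120,0,-130],"dr":[0,0,0],"jaw":1},
  {"slide":[-160,0,-130],"dr":[0,0,0],"jaw":1},
  {"slide":[-200,0,-130],"dr":[0,0,0],"jaw":1},
  {"slide":[-200,0,-130],"dr":[0,0,0],"jaw":1},
])

```text
t: 10.9
tool_pos: [0.5043, -0.3342, 0.3689]
orientation: [2.29, 2.149, -0.002]
force: [-0.4, -0.4, -0.1]
opening: 0.0003
gripper_force: 0.0
```

```bash
python3 - <<'E'
from h import *
im,_=grab('side'); cv2.imwrite('pics/side3.png',im[...,::-1]); grab('top')
for n in('top','side'):
    d=np.load(n+'.npz')['d']; p=camera_params(n);R=cv2.Rodrigues(np.array(p['rvec'],float))[0];tv=np.array(p['tvec']).ravel()
    v,u=np.mgrid[:480,:640]; C=np.stack([(u-p['cx'])/p['fx']*d,(v-p['cy'])/p['fy']*d,d],-1); W=(C-tv)@R
    r=np.hypot(W[...,0]-.518,W[...,1]+.1305)
    for a,b in((0,.008),(.008,.012),(.012,.015),(.018,.021),(.021,.024)):
        k=(d>0)&(r>=a)&(r<b); print(n,a,k.sum(),np.percentile(W[k][:,2],[10,50,90]).round(4))
print(read_state()['t'],read_state()['force'])
E
```

```text
top 0 41 [0.06   0.0625 0.065 ]
top 0.008 52 [0.0597 0.0626 0.0654]
top 0.012 47 [0.0604 0.0625 0.0646]
top 0.018 74 [0.0498 0.0525 0.055 ]
top 0.021 84 [0.0494 0.0521 0.0544]Traceback (most recent call last):
  File "<stdin>", line 8, in <module>
    return _quantile_unchecked(
        a, q, axis, out, overwrite_input, method, keepdims, weights)
    return _ureduce(a,
                    func=_quantile_ureduce_func,
    ...<5 lines>...
                    overwrite_input=overwrite_input,
                    method=method)
    r = func(a, **kwargs)
    result = _quantile(arr,
                       quantiles=q,
    ...<2 lines>...
                       out=out,
                       weights=wgt)
    slices_having_nans = np.isnan(arr[-1, ...])
                                  ~~~^^^^^^^^^
IndexError: index -1 is out of bounds for axis 0 with size 0
```

View pics/side3.png

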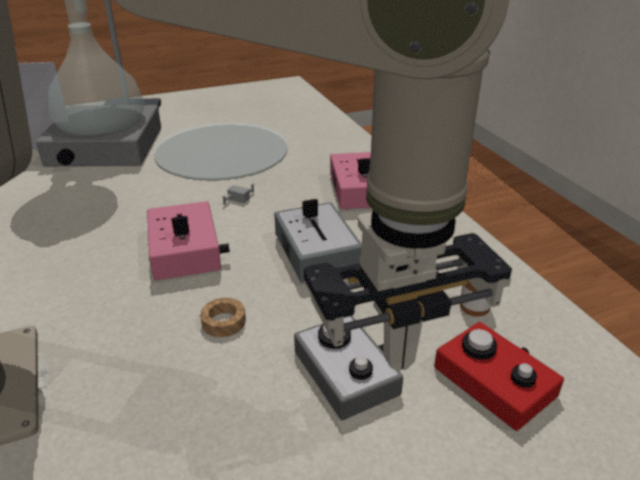

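The lever stands at the two-dot end and the bystanders that are in view have not moved. The start button is back up at 62.5 mm. The housing rim is at 52.5 mm, below the pressed height of 56, so the press ended on the button's own stop.

```bash
python3 -c "
from plant import *
print(close_job())"
```

```text
the job is handed in; nothing more can be done
None
```

The lever is fully home at its second stop (moved 69.8 mm, held at 29 N against the hard end), start was then pressed fully down and came back up, and the job was handed in after about 11 s with the robot clear.

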